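Ease a sagging bolt over its bent keeper and hold the reagent pen's gate ajar

TASK

The yellow gate of the reagent pen is shut by a sagging barrel bolt whose turned-down nose has dropped behind the bent lip of the keeper. Take the bolt by its green knob, lift it so that the nose clears the lip and, still lifting, draw it back out of the keeper without forcing it; then swing the gate gently open towards the robot to about 30 degrees, no wider than needed, without disturbing the bottles in the pen or the beaker beside it. Finish while still holding the gate steady there against its closing spring, so that a colleague can reach in: do not let go.

Things in the scene. Friction and masses are not known exactly. Their poses are not given: they have to be found in the camera images.
- pen: low bench-top pen of grey steel rails round three reagent bottles, fixed to the bench, 280 mm wide (y) and 165 mm deep (x), rails up to 100 mm high. Origin on the bench under the middle of the shut gate; its +x axis points into the pen (away from the gate's opening side), +y along the shut gate towards the hinge, +z up. The hinge axis is at y = +140 mm, the post with the keeper at y = -140 mm. The pen's place and yaw vary
- gate_leaf: the yellow gate, 12 mm thick, 250 mm long, top of its upper rail 100 mm above the bench, its free stile 245 mm from the hinge; it carries barrel, bolt and knob on top. Origin on the hinge axis at bench height; shut, its axes are those of the pen, and it reaches from the hinge along its own -y
- gate_hinge (a point): point on the vertical hinge axis of the gate, at bench height, at the pen's left (+y) front post
- gate (a joint): opening angle of the gate in rad: 0 shut, grows as its free end swings out towards the pen's -x side (towards the robot; clockwise seen from above), stop at 1.2. A spring always pulls it shut with 0.5 Nm at 0 rising to 0.7 Nm at 0.5 rad (about 4 N at the drawn-back knob); let go, it slams shut. While the nose is between the keeper's cheeks it can move only about 0.02 rad
- barrel (a joint): lift of the sagging barrel and bolt in rad: 0 hanging down by its own weight (the rod then slopes 0.08 rad down towards the keeper), stop at 0.15 fully lifted. It turns about a horizontal screw across the gate, 140 mm behind the knob (85 mm from the hinge axis, 132 mm above the bench), so 0.1 rad is 14 mm up at the knob; it drops back unless held up. The nose clears the lip above about 0.07 rad (10 mm up at the knob)
- bolt (a joint): travel of the bolt rod in m: 0 to 0.006 at the start, grows as the rod is drawn back along the gate towards the hinge (+y of the gate), stop at 0.060; its friction is about 1.2 N and it stays where it is left. Unlifted, the nose meets the lip at about 0.010; the nose is out of the keeper beyond 0.034
- knob (a point): centre of the green upright round knob on the bolt rod, 18 mm in diameter and 30 mm tall, to be gripped from above; about 149 mm above the bench and 225 mm from the hinge axis with the bolt shut, 15 mm of its height above and below this point. The aluminium rod, 8 mm thick, passes 29 mm below this point; the keeper begins 33 mm away from its axis on the side away from the hinge, the barrel ends 94 mm away on the hinge side
- keeper: dark steel keeper on the right (-y) front post, 26 mm wide, from 92 to 158 mm above the bench: two upright cheeks 18 mm apart (the front one with a window through which the nose is seen), a strap over the top and, on the gate's side, a lip 6 mm thick bent in towards the nose. It has the pen's origin and axes
- lip_top (a point): middle of the upper edge of the keeper's bent lip, 112 mm above the bench; the bolt's nose, 8 mm wide (across the gate), 10 mm long and hanging 18 mm below the rod's axis, sits 13 mm behind it and reaches 14 mm below this edge
- bottle_acid_mid (a point): brown reagent bottle with red cap, 64 mm in diameter, 145 mm tall, loose in the pen (other bottles like these stand on the bench outside the pen and do not matter); centre half-way up. The three bottles stand in a row 110 mm behind the gate in any order
- bottle_buffer_mid (a point): white reagent bottle with dark blue cap, 56 mm in diameter, 125 mm tall, loose in the pen; centre half-way up
- bottle_std_mid (a point): small whitish reagent bottle with pale cap, 48 mm in diameter, 105 mm tall, loose in the pen; centre half-way up
- beaker_1_mid (a point): glass beaker, 74 mm wide and 82 mm tall, loose on the bench beside the keeper's side of the pen; centre half-way up
Things that resemble listed ones, but are neither listed nor needed, are in the scene too. Of the things that look like the part that bears bottle_acid_mid, take the one that is farthest from the robot's base at the start.

How it is judged:
By the outcome, as a careful person would: the job done as asked, in the order asked, and still so for the second after the job is handed in, while the arm keeps its last pose, push and grip.
It also fails if it takes over 35 s, if anything falls off the work surface, if the arm or the gripper's body presses on something with over 40 N, if the wrist force passes 120 N, or if a joint passes its speed limit or range.

ROBOT

A 7-joint arm with a two-finger parallel gripper is mounted at the origin on a cart in front of the work surface, level with it; the furniture and walls round the work are solid. World frame = base frame: x ahead of the robot, y to its left, z up, the work surface at z = 0. Lengths are in m, angles in rad, forces in N, time in s.
With the tool pointing down it reaches from about 0.4 to 0.875 m from the base axis. Payload 19.3 kg.
Tool frame: the origin (TCP) lies midway between the tips of the shut fingers; the grasp point (between the pads) lies 19 mm behind it; z points along the fingers, y is the line along which they close (so a half turn about z gives the same grasp; the last joint's range is limited). The gripper opens to 85 mm and grips with 20 to 120 N. Pads are 22 mm wide; open, the fingers measure 114 mm over their backs; the gripper's body (76 mm by 85 mm) begins 54 mm behind the grasp point. The pads swing forward as they close: fully open they stand 13 mm farther back than shut.
Start: joints at [1.212, 0.521, -0.036, 1.599, 0.021, 1.021, -0.113], TCP at [0.178, -0.599, 0.231] pointing down, gripper open.
Joint ranges: [-2.91, 2.91], [-0.3, 2.13], [-1.5, 1.42], [0.17, 2.43], [-1.26, 4.41], [0.16, 1.93], [-2.52, 2.52]. Speed limits (rad/s): [1.89, 1.89, 2.39, 2.39, 3.01, 3.01, 3.01].

INTERFACE

Orientations are given as [roll, pitch, yaw] about the fixed x, y, z axes, in that order (R = Rz(yaw) Ry(pitch) Rx(roll)).
In Python, from workcell import * gives the robot as it stands. The module is installed in compiled form; this text tells all that it offers.
- The arm moves only by the tool play_rows, never from a script. Its argument "deltas" is a list of rows, each a list of 7 numbers: the shift along the tool's x, y, z in units of 500 mm (1.0 is 500 mm), then the turn, a rotation vector about the tool's x, y, z in units of 120 degrees (1.0 is 120 degrees), then the closure, from 0 (fully open) to 1 (shut). A call has 1 to 10 rows; each row is the pose to reach, as a shift and turn from the pose commanded when the call began, along the tool's axes at that moment; what a row does not reach only later rows make up. A row lasts 1/10 s, in which the tool goes at most 50 mm and 8.59 degrees, less where a joint would pass 70% of its speed; a pose out of reach is approached as far as the arm can. A call with a number of a shift or a turn outside -1 to 1 is refused whole. A call with a gripper value outside its range is refused whole. The fingers move at their own pace and stop on an object; "newtons" is the grip in N (left out, the last holds). Time passes only in rows, so rows that repeat a pose let the fingers close. It gives the time, the measured TCP pose, the force, the opening and the grip force at its end, in the units of the state.
- observe(): the state, without advancing time (a new reading comes with each control period).
- grab_frame(name): name is "scene" or "top" or "wrist"; returns the picture (420x560x3 uint8, red, green, blue); there is no depth.
- get_calibration(name): a dict with "fovy" (degrees; the focal length in pixels is half the picture's height over the tangent of half this angle, whatever the lens; pixels are square), "cx", "cy" (the principal point, pixels), "xyz" and "rotation" of the camera in the world. Camera axes: x right, y down, z forward; pixel columns grow to the right and rows downward; lengths in m; the calibration is good to about 2 mm. The wrist camera is an equidistant fisheye: a pixel r from the principal point sees the ray r / f radians off the axis. A picture is of the moment at which its call begins: read the wrist's pose just before it. get_calibration takes no time and is no camera call; for the wrist camera it gives the pose at the moment of the call.
- job_done(): hands the job in; it is judged then, once.
The state is a dict: "clock": time; "qpos": joint angles; "qd": joint speeds; "joint_efforts": joint torques, N m; "position": TCP position; "tool_rot": TCP orientation; "force": force on the tool from outside, world axes, zero at the start; "moment": the same for the moment, N m; "grip_width": finger opening in m; "finger_force": force on a finger pad.
Only numpy, scipy, OpenCV 4.12 (cv2) and the standard library are available. Lean on these libraries where they do the work, as an engineer would, in place of code of your own. Each camera call takes 0.05 s, during which the arm holds its last target. There are 200 camera calls.

## Working session

There is one attempt and no reset: what is moved stays moved. The work goes in short steps, Python scripts to look and compute and a tool call to move; the robot and the scene stay as the last step left them, time stands still between calls to the robot, and variables do not carry over. Pictures are saved under pics/ and viewed, at most 10 in all, crops included, and the job is handed in when it is done.

Besides the shell and the picture viewer there is one more tool, called after "Call:" by a JSON object that holds its "api" and its "payload". play_rows: Moves the arm, as the interface text tells. Its arguments: {"type":"object","properties":{"deltas":{"type":"array"},"newtons":{"type":"number"}},"required":["deltas"]}

```bash
mkdir -p pics; python3 - <<'E'
from workcell import *
import cv2,numpy as np
s=observe();print(s)
for n in("scene","top"):
    im=grab_frame(n);cv2.imwrite(f"pics/{n}0.png",im[:,:,::-1]);print(n,get_calibration(n))
E
```

```text
{'clock': 0.0, 'qpos': array([ 1.21181698,  0.52203275, -0.03633701,  1.59999215,  0.0212076 ,
        1.02108339, -0.1128186 ]), 'qd': array([ 4.17349640e-04, -8.74043969e-05,  7.20584434e-04, -5.31204556e-04,
        3.26701428e-04, -2.67051167e-03,  1.04138784e-04]), 'joint_efforts': array([ 1.35380156e-03, -9.27112055e+01,  1.98137775e+00, -3.69938028e+01,
        1.81963854e-02,  8.02477385e-03, -3.52546033e-05]), 'position': array([ 0.17786421, -0.59881465,  0.23071962]), 'tool_rot': array([-3.14046521e+00,  8.15201084e-05,  2.88762845e-01]), 'force': array([-0.4472165 , -0.24767555, -0.19352904]), 'moment': array([-0.0830676 , -0.00128677, -0.02980233]), 'finger_force': 0.0, 'grip_width': 0.08551617942912444}
scene {'fovy': 54.531078377257145, 'cx': 279.73392769348555, 'cy': 205.2248049850307, 'xyz': array([-0.03232508,  0.5793874 ,  0.54903133]), 'rotation': array([-2.02769723,  0.00379563, -2.34473423])}
top {'fovy': 55.372181832308854, 'cx': 273.8807018977118, 'cy': 208.00559893750722, 'xyz': array([ 0.56024475, -0.05871129,  1.04722789]), 'rotation': array([-3.1097309 ,  0.00317085, -1.57992107])}
```

View pics/scene0.png

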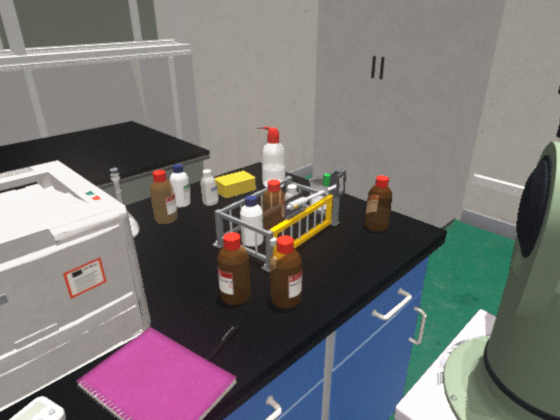

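View pics/top0.png

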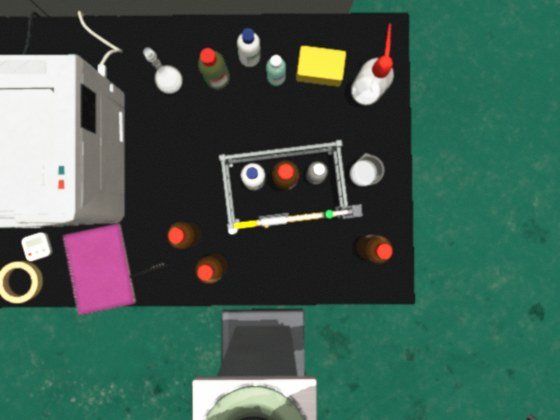

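The top view shows the pen, with the knob at about (329,214), the hinge post at (232,229), the keeper at (355,211) and the beaker at (367,170). The scene view shows the knob near (326,180).

```bash
cat > h.py <<'E'
from workcell import *
import cv2,numpy as np
from scipy.spatial.transform import Rotation as R
def ray(c,px):
    f=210/np.tan(np.radians(c["fovy"])/2)
    d=np.array([(px[0]-c["cx"])/f,(px[1]-c["cy"])/f,1.])
    return R.from_euler("xyz",c["rotation"]).apply(d)
def onz(c,px,z):
    d=ray(c,px);return c["xyz"]+d*(z-c["xyz"][2])/d[2]
def blobs(im,lo,hi,amin=8):
    h=cv2.cvtColor(im,cv2.COLOR_RGB2HSV);m=cv2.inRange(h,np.array(lo),np.array(hi))
    n,l,st,ce=cv2.connectedComponentsWithStats(m)
    return [(st[i].tolist(),ce[i].round(1).tolist()) for i in range(1,n) if st[i][4]>=amin]
def tri(c1,p1,c2,p2):
    a,b=ray(c1,p1),ray(c2,p2);t=np.linalg.lstsq(np.c_[a,-b],c2["xyz"]-c1["xyz"],rcond=None)[0]
    q1=c1["xyz"]+a*t[0];q2=c2["xyz"]+b*t[1];return (q1+q2)/2,np.linalg.norm(q1-q2)
E
python3 - <<'E'
from h import *
T=cv2.imread("pics/top0.png")[:,:,::-1].copy();S=cv2.imread("pics/scene0.png")[:,:,::-1].copy()
ct,cs=get_calibration("top"),get_calibration("scene")
G=([45,120,60],[75,255,255])
t=[b for b in blobs(T,*G) if 200<b[1][0]<370 and 150<b[1][1]<240];s=[b for b in blobs(S,*G) if b[1][1]<230 and 250<b[1][0]<360]
print(t,s)
for b in s:
  for a in t:print(tri(ct,a[1],cs,b[1]))
for a in t:print(onz(ct,a[1],.155))
for n,p,z in(("hinge",(232,229),.1),("keeper",(355,211),.158),("bl",(225,158),.1),("br",(339,146),.1),("beaker",(367,170),.06)):print(n,onz(ct,p,z))
for y in blobs(T,[20,120,100],[35,255,255]):print(y)
c=T[130:250,205:395];cv2.imwrite("pics/t1.png",cv2.resize(c,None,fx=4.2,fy=4.2,interpolation=cv2.INTER_CUBIC)[:,:,::-1])
c=S[160:270,205:355];cv2.imwrite("pics/s1.png",cv2.resize(c,None,fx=5,fy=5,interpolation=cv2.INTER_CUBIC)[:,:,::-1])
E
```

```text
[([324, 209, 9, 10, 75], [328.2, 213.6])] [([323, 174, 8, 12, 73], [326.3, 179.4])]
(array([ 0.57502627, -0.17813601,  0.14831516]), np.float64(0.0005346175291096387))
[ 0.57511741 -0.17707368  0.155     ]
hinge [0.54170521 0.04350444 0.1       ]
keeper [ 0.5802956  -0.23624807  0.158     ]
bl [0.71051952 0.05918109 0.1       ]
br [ 0.73657907 -0.21220733  0.1       ]
beaker [ 0.68366686 -0.2870572   0.06      ]
([297, 45, 49, 40, 1647], [320.7, 64.7])
([301, 213, 7, 2, 9], [304.3, 213.8])
([310, 212, 6, 2, 8], [312.8, 212.8])
([293, 214, 7, 2, 9], [296.3, 214.8])
([234, 219, 25, 10, 166], [245.9, 224.0])
([264, 226, 5, 2, 8], [266.0, 226.5])
([37, 274, 4, 7, 11], [38.4, 276.6])
```

View pics/t1.png

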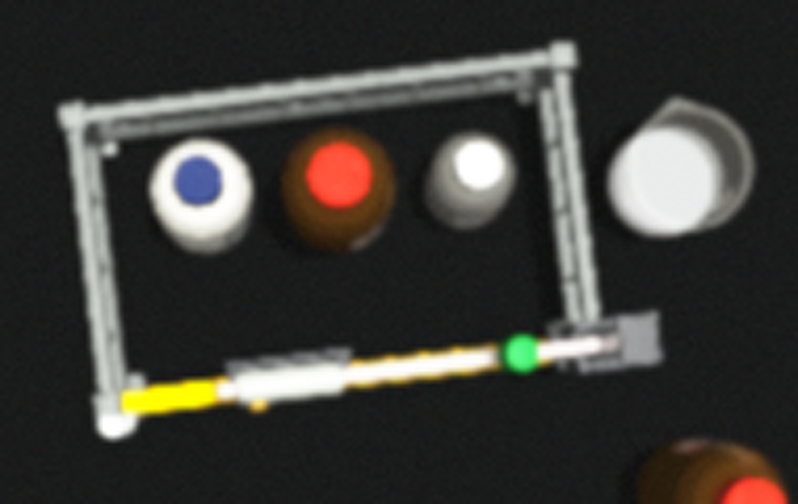

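View pics/s1.png

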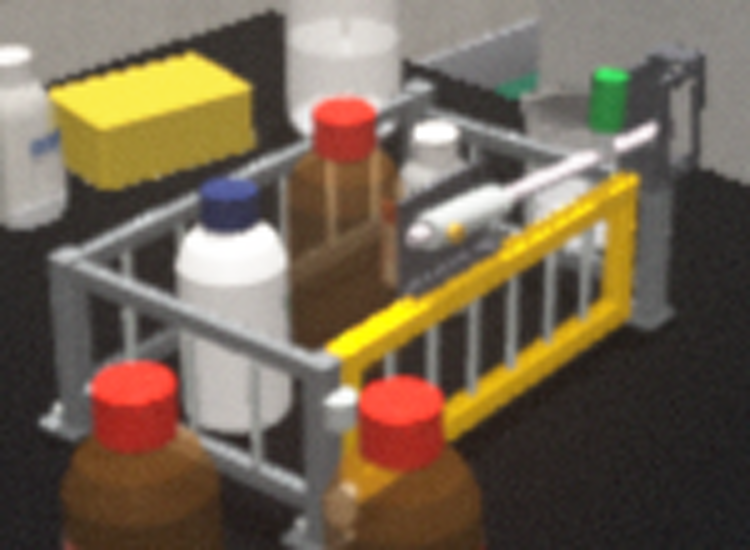

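The crops show the rod running from the barrel through the knob into the keeper, and the bolt shut. Knob is at (0.575,-0.178,0.148), against a stated height of 0.149. The hinge estimate is 0.224 m away, against 0.225. Pen yaw is about 0.10 rad. The plan is to grip across the gate, so the tool closes along pen x at tool yaw 1.67.

```bash
cat >> h.py <<'E'
def Rt(yaw,tilt=0,axis=(0,1,0)):  # tilt about tool axis
    return R.from_euler("xyz",[np.pi,0,yaw])*R.from_rotvec(np.array(axis)*tilt)
def delta(p0,R0,p,Rn):
    return np.r_[R0.inv().apply(np.array(p)-p0)/.5,np.degrees((R0.inv()*Rn).as_rotvec())/120].round(4)
def here():
    s=observe();return s["position"],R.from_euler("xyz",s["tool_rot"]),s
E
python3 - <<'E'
from h import *
p,r,s=here()
print(delta(p,r,[.38,-.39,.26],Rt(.98)),delta(p,r,[.575,-.178,.215],Rt(1.67)))
E
```

```text
[ 5.065e-01 -2.853e-01 -5.820e-02 -5.000e-04 -1.000e-04 -3.300e-01] [ 1.0011e+00 -5.8060e-01  3.2100e-02 -4.0000e-04 -3.0000e-04 -6.5950e-01]
```

Call:
{"api": "play_rows", "payload": {"deltas": [[0.09, -0.05, -0.03, 0, 0, -0.06, 0], [0.17, -0.1, -0.05, 0, 0, -0.12, 0], [0.26, -0.15, -0.06, 0, 0, -0.18, 0], [0.35, -0.2, -0.06, 0, 0, -0.23, 0], [0.43, -0.245, -0.06, 0, 0, -0.28, 0], [0.51, -0.29, -0.06, 0, 0, -0.33, 0], [0.6, -0.34, -0.06, 0, 0, -0.39, 0], [0.68, -0.39, -0.06, 0, 0, -0.45, 0], [0.76, -0.44, -0.05, 0, 0, -0.5, 0], [0.84, -0.48, -0.04, 0, 0, -0.56, 0]], "newtons": 60}}

```text
clock: 1.1
position: [0.5132, -0.2475, 0.2513]
tool_rot: [3.141, 0.0, 1.466]
force: [0.0, -0.8, 0.3]
grip_width: 0.0854
finger_force: 0.0
```

```bash
python3 - <<'E'
from h import *
p,r,s=here();print(p,s["tool_rot"],s["clock"])
print(delta(p,r,[.575,-.178,.215],Rt(1.67)))
E
```

```text
[ 0.51323128 -0.24746722  0.25127485] [3.14148934e+00 8.01873438e-06 1.46646771e+00] 1.1
[ 0.151   0.1084  0.0726  0.      0.     -0.0972]
```

Call:
{"api": "play_rows", "payload": {"deltas": [[0.05, 0.035, 0.02, 0, 0, -0.04, 0], [0.1, 0.07, 0.045, 0, 0, -0.07, 0], [0.15, 0.108, 0.072, 0, 0, -0.097, 0], [0.151, 0.108, 0.0725, 0, 0, -0.097, 0], [0.151, 0.108, 0.0725, 0, 0, -0.097, 0]]}}

```text
clock: 1.6
position: [0.574, -0.1797, 0.2143]
tool_rot: [-3.14, -0.001, 1.666]
force: [-0.8, -1.2, -0.1]
grip_width: 0.0852
finger_force: 0.0
```

```bash
python3 - <<'E'
from h import *
p,r,s=here();print(p,s["tool_rot"],s["clock"])
c=get_calibration("wrist");im=grab_frame("wrist");print(c)
cv2.imwrite("pics/w1.png",im[:,:,::-1])
f=210/np.tan(np.radians(c["fovy"])/2)
def wray(px):
    v=np.array([px[0]-c["cx"],px[1]-c["cy"]]);q=np.linalg.norm(v);a=q/f
    return R.from_euler("xyz",c["rotation"]).apply(np.r_[v/q*np.sin(a),np.cos(a)])
for b in blobs(im,[45,120,60],[75,255,255],30):
    d=wray(b[1]);print(b,c["xyz"]+d*(.155-c["xyz"][2])/d[2])
for b in blobs(im,[20,120,100],[35,255,255],80):
    d=wray(b[1]);print(b,c["xyz"]+d*(.1-c["xyz"][2])/d[2])
E
```

```text
[ 0.57401759 -0.17968669  0.21430263] [-3.14028649e+00 -7.29120670e-04  1.66569006e+00] 1.6
{'fovy': 65.70646984690485, 'cx': 284.3663823750791, 'cy': 209.92977915236472, 'xyz': array([ 0.56756128, -0.10122687,  0.35753716]), 'rotation': array([2.83107504e+00, 2.09876681e-04, 9.48429535e-02])}
([271, 206, 27, 37, 826], [284.4, 224.1]) [ 0.57463167 -0.17576486  0.155     ]
([274, 83, 5, 123, 238], [276.2, 145.0]) [ 0.56378469 -0.13037075  0.1       ]
([290, 94, 4, 112, 269], [291.1, 149.6]) [ 0.5758919  -0.13293357  0.1       ]
([516, 167, 44, 95, 2834], [542.8, 217.9]) [ 0.85331442 -0.16609843  0.1       ]
```

View pics/w1.png

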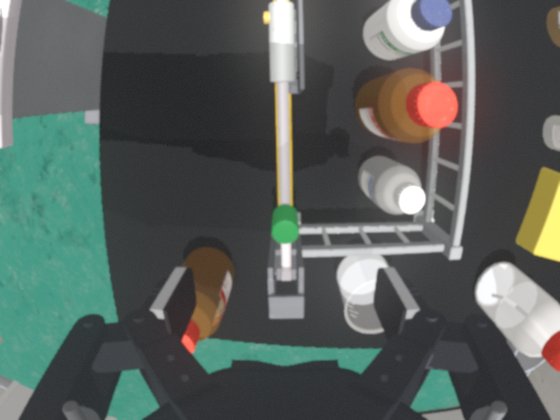

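The wrist view shows the knob at (284,224), the rod and gate rail running upright in the image, and the open fingers clear of everything. Knob and yaw (0.103) agree with the first estimate, so I'll descend and grip.

```bash
python3 - <<'E'
from h import *
p,r,s=here();print(delta(p,r,[.5748,-.178,.134],Rt(1.672)))
E
```

```text
[ 0.005   0.0027  0.1615 -0.0004 -0.     -0.0037]
```

Call:
{"api": "play_rows", "payload": {"deltas": [[0.002, 0.001, 0.03, 0, 0, -0.002, 0], [0.003, 0.001, 0.07, 0, 0, -0.002, 0], [0.003, 0.002, 0.11, 0, 0, -0.003, 0], [0.003, 0.002, 0.14, 0, 0, -0.003, 0], [0.003, 0.002, 0.161, 0, 0, -0.003, 0], [0.003, 0.002, 0.161, 0, 0, -0.003, 0.4], [0.003, 0.002, 0.161, 0, 0, -0.003, 0.6]], "newtons": 50}}

```text
clock: 2.35
position: [0.5752, -0.1788, 0.1349]
tool_rot: [3.141, 0.0, 1.671]
force: [0.1, -0.3, 0.3]
grip_width: 0.0589
finger_force: 0.0
```

```bash
python3 - <<'E'
from h import *
p,r,s=here();print(p,s["tool_rot"],s["force"],s["grip_width"])
im=grab_frame("wrist");cv2.imwrite("pics/w2.png",im[:,:,::-1])
E
```

```text
[ 0.57520203 -0.17882434  0.13493925] [3.14117532e+00 1.08128585e-04 1.67083574e+00] [ 0.13913324 -0.28044267  0.272807  ] 0.05894281242809853
```

View pics/w2.png

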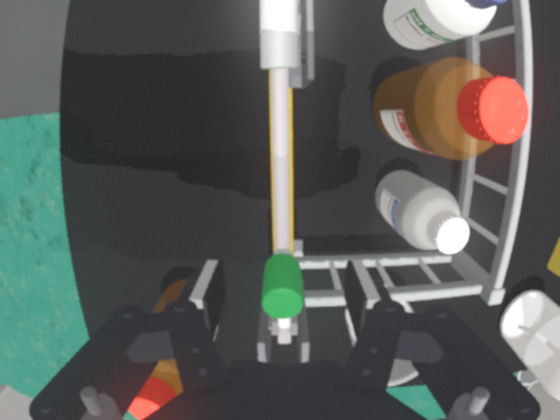

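The knob at (283,285) sits centred between the pads at about columns 205 and 360, so I'll close.

Call:
{"api": "play_rows", "payload": {"deltas": [[0, 0, 0, 0, 0, 0, 0.7], [0, 0, 0, 0, 0, 0, 0.8], [0, 0, 0, 0, 0, 0, 0.9], [0, 0, 0, 0, 0, 0, 1], [0, 0, 0, 0, 0, 0, 1], [0, 0, 0, 0, 0, 0, 1]], "newtons": 50}}

```text
clock: 3.0
position: [0.575, -0.1789, 0.1347]
tool_rot: [3.142, 0.0, 1.671]
force: [-1.6, -1.7, 3.0]
grip_width: 0.0167
finger_force: 48.7
```

```bash
python3 - <<'E'
from h import *
p,r,s=here();print(p,s["tool_rot"],s["force"],s["moment"],s["grip_width"],s["finger_force"])
y=np.array([-np.sin(.103),np.cos(.103),0]);z=np.array([0,0,1])
# knob arc: pivot 140 behind (toward hinge) and 17 below knob; grasp point g=p+R*[0,0,-.019]
g=p+r.apply([0,0,-.019]);piv=g+.140*y-.017*z
for sgn in(1,-1):
  print(r.as_matrix().round(3).tolist())
  break
ax=np.cross(-y,z);  # rotation lifting knob about pivot
for th in(.03,.06,.09,.115):
  Q=R.from_rotvec(ax*th);g2=piv+Q.apply(g-piv);Rn=Q*r;print(th,g2-g,delta(p,r,g2+Rn.apply([0,0,.019]),Rn))
Q=R.from_rotvec(ax*.115);Rn=Q*r
for d in(.01,.02,.03,.04,.048,.05):
  rod=R.from_rotvec(ax*(.115-.08)).apply(-y); g2=piv+Q.apply(g-piv)-rod*d;print(d,delta(p,r,g2+Rn.apply([0,0,.019]),Rn))
E
```

```text
[ 0.57501651 -0.17888477  0.13467555] [3.14151222e+00 2.47816210e-04 1.67092047e+00] [-1.60069355 -1.7094101   2.96997307] [-0.25966547  0.40080803  0.02219688] 0.016718339002664912 48.728535175323486
[[-0.1, 0.995, 0.0], [0.995, 0.1, -0.0], [-0.0, 0.0, -1.0]]
0.03 [-5.89063489e-05  5.69882417e-04  4.19172060e-03] [ 0.      0.     -0.0084 -0.     -0.0143 -0.    ]
0.06 [-0.00013071  0.00126457  0.00836437] [ 0.0003  0.     -0.0168 -0.0001 -0.0286 -0.    ]
0.09 [-0.00021536  0.00208345  0.01251419] [ 0.0008 -0.     -0.0252 -0.0001 -0.043  -0.    ]
0.115 [-0.00029565  0.00286018  0.01595225] [ 0.0014 -0.     -0.0322 -0.0002 -0.0549 -0.    ]
0.01 [ 0.0214 -0.0001 -0.0315 -0.0002 -0.0549 -0.    ]
0.02 [ 0.0414 -0.0001 -0.0308 -0.0002 -0.0549 -0.    ]
0.03 [ 0.0613 -0.0002 -0.0301 -0.0002 -0.0549 -0.    ]
0.04 [ 0.0813 -0.0002 -0.0294 -0.0002 -0.0549 -0.    ]
0.048 [ 0.0973 -0.0003 -0.0288 -0.0002 -0.0549 -0.    ]
0.05 [ 0.1013 -0.0003 -0.0287 -0.0002 -0.0549 -0.    ]
```

Gripped (49 N, 16.7 mm). Next I'll lift along the arc.

Call:
{"api": "play_rows", "payload": {"deltas": [[0, 0, -0.004, 0, -0.007, 0, 1], [0, 0, -0.0084, 0, -0.0143, 0, 1], [0, 0, -0.0126, 0, -0.0215, 0, 1], [0.0003, 0, -0.0168, 0, -0.0286, 0, 1], [0.0005, 0, -0.021, 0, -0.036, 0, 1], [0.0008, 0, -0.0252, 0, -0.043, 0, 1], [0.001, 0, -0.029, 0, -0.049, 0, 1], [0.0014, 0, -0.0322, 0, -0.055, 0, 1], [0.0014, 0, -0.0322, 0, -0.055, 0, 1]]}}

```text
clock: 3.9
position: [0.575, -0.1775, 0.1509]
tool_rot: [3.142, 0.116, 1.672]
force: [-3.1, 0.8, -1.1]
grip_width: 0.0165
finger_force: 48.8
```

```bash
python3 - <<'E'
from h import *
p,r,s=here();print(p,s["tool_rot"],s["force"],s["moment"],s["grip_width"],s["finger_force"])
y=np.array([-np.sin(.103),np.cos(.103),0]);z=np.array([0,0,1])
rod=y*np.cos(.035)-z*np.sin(.035)
for d in(.01,.02,.03,.04,.048):print(d,delta(p,r,p+rod*d,r))
S=grab_frame("scene")
cv2.imwrite("pics/s2.png",cv2.resize(S[150:230,275:375],None,fx=6,fy=6,interpolation=cv2.INTER_CUBIC)[:,:,::-1])
E
```

```text
[ 0.57502125 -0.17753797  0.15086949] [3.14150026 0.11583168 1.67182528] [-3.06932839  0.84079989 -1.1315304 ] [ 0.45329327  0.48370466 -0.06548121] 0.01647362607332768 48.75526785850525
0.01 [ 0.0199 -0.     -0.0016  0.      0.      0.    ]
0.02 [ 0.0399 -0.0001 -0.0032  0.      0.      0.    ]
0.03 [ 0.0598 -0.0001 -0.0048  0.      0.      0.    ]
0.04 [ 0.0797 -0.0002 -0.0065  0.      0.      0.    ]
0.048 [ 0.0957 -0.0002 -0.0078  0.      0.      0.    ]
```

View pics/s2.png

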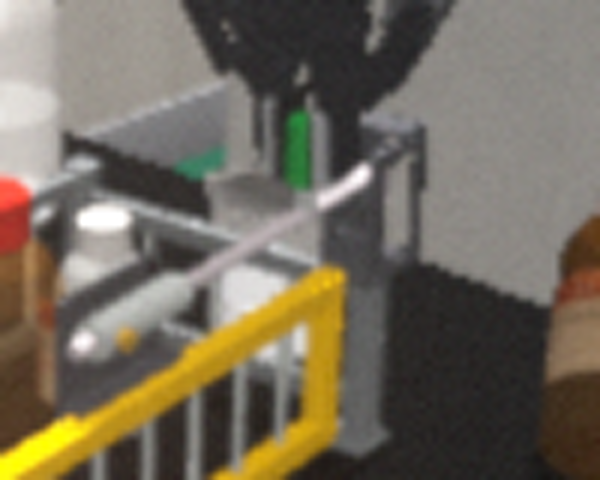

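The rod has lifted clearly with the held knob: it enters the keeper near crop (370,170). I'll draw back in two stages and watch the force.

Call:
{"api": "play_rows", "payload": {"deltas": [[0.005, 0, -0.0004, 0, 0, 0, 1], [0.01, 0, -0.0008, 0, 0, 0, 1], [0.015, 0, -0.0012, 0, 0, 0, 1], [0.02, 0, -0.0016, 0, 0, 0, 1], [0.026, 0, -0.002, 0, 0, 0, 1], [0.032, 0, -0.0026, 0, 0, 0, 1]]}}

```text
clock: 4.55
position: [0.5732, -0.1618, 0.1501]
tool_rot: [-3.141, 0.115, 1.671]
force: [-3.5, -2.4, 1.0]
grip_width: 0.0164
finger_force: 48.8
```

Call:
{"api": "play_rows", "payload": {"deltas": [[0.008, 0, -0.0006, 0, 0, 0, 1], [0.016, 0, -0.0012, 0, 0, 0, 1], [0.024, 0, -0.002, 0, 0, 0, 1], [0.032, 0, -0.0026, 0, 0, 0, 1], [0.04, 0, -0.0032, 0, 0, 0, 1], [0.048, 0, -0.004, 0, 0, 0, 1], [0.056, 0, -0.0045, 0, 0, 0, 1], [0.062, 0, -0.005, 0, 0, 0, 1], [0.062, 0, -0.005, 0, 0, 0, 1]]}}

```text
clock: 5.45
position: [0.5699, -0.1303, 0.1489]
tool_rot: [-3.141, 0.115, 1.672]
force: [-6.7, -0.2, 1.9]
grip_width: 0.0166
finger_force: 49.0
```

```bash
cat > arc.py <<'E'
from h import *
import sys
p,r,s=here();print(p,s["tool_rot"],s["force"],s["moment"],s["grip_width"],s["finger_force"],s["clock"])
H=np.array([.5517,.0459,0])
print(np.linalg.norm((p-H)[:2]), np.arctan2(*(-(p-H)[:2]*[-1,1])))
for a in map(float,sys.argv[1:]):
    Q=R.from_rotvec([0,0,-a]);print(a,delta(p,r,H+Q.apply(p-H),Q*r))
E
python3 arc.py .02 .05 .1 .15 .2 .25 .3
python3 - <<'E'
from h import *
S=grab_frame("scene");T=grab_frame("top")
a=cv2.resize(S[150:250,255:375],(600,500),interpolation=cv2.INTER_CUBIC)
cv2.imwrite("pics/s3.png",a[:,:,::-1])
E
```

```text
[ 0.56985965 -0.1302992   0.14889578] [-3.14084582  0.11475949  1.6716881 ] [-6.70178745 -0.18454732  1.88695951] [ 0.46040054  1.31144704 -0.04900521] 0.016591243084005076 48.99709224700928 5.45
0.1771325212588898 0.10270059611905924
0.02 [ 0.0001 -0.0071 -0.      0.0011  0.      0.0095]
0.05 [ 0.0004 -0.0177 -0.      0.0027  0.      0.0237]
0.1 [ 0.0017 -0.0354 -0.0002  0.0055  0.      0.0474]
0.15 [ 0.0039 -0.0529 -0.0004  0.0082  0.0001  0.0711]
0.2 [ 0.0069 -0.0704 -0.0007  0.0109  0.0001  0.0949]
0.25 [ 1.080e-02 -8.770e-02 -1.200e-03  1.370e-02  1.000e-04  1.186e-01]
0.3 [ 1.550e-02 -1.047e-01 -1.700e-03  1.640e-02  1.000e-04  1.423e-01]
```

View pics/s3.png

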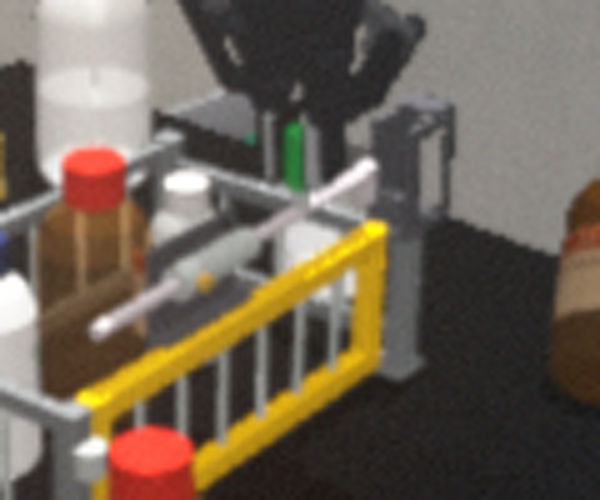

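The rod is fully out of the keeper, with its nose end at crop (370,170) beside the keeper. Now I'll swing the gate gently along its arc.

Call:
{"api": "play_rows", "payload": {"deltas": [[0, -0.0035, 0, 0.0005, 0, 0.0047, 1], [0.0001, -0.009, 0, 0.0014, 0, 0.012, 1], [0.0004, -0.0177, 0, 0.0027, 0, 0.0237, 1], [0.001, -0.0265, -0.0001, 0.004, 0, 0.0355, 1], [0.0017, -0.0354, -0.0002, 0.0055, 0, 0.0474, 1], [0.0027, -0.0442, -0.0003, 0.0068, 0, 0.0593, 1], [0.0039, -0.0529, -0.0004, 0.0082, 0.0001, 0.0711, 1], [0.0053, -0.0617, -0.0006, 0.0096, 0.0001, 0.083, 1], [0.0069, -0.0704, -0.0007, 0.0109, 0.0001, 0.0949, 1], [0.0075, -0.073, -0.0008, 0.0115, 0.0001, 0.0985, 1]]}}

```text
clock: 6.55
position: [0.5331, -0.1312, 0.1491]
tool_rot: [-3.141, 0.115, 1.462]
force: [3.2, -1.6, 2.0]
grip_width: 0.0167
finger_force: 49.1
```

```bash
python3 arc.py .02 .05 .1 .15 .2 .25 .3 .32
```

```text
[ 0.5330773  -0.13124216  0.14907529] [-3.1413087   0.11534148  1.46156466] [ 3.18846809 -1.5596259   2.03350263] [-0.01669004 -0.67007741  0.20684101] 0.016670234253847505 49.0768164396286 6.55
0.17811835947655044 -0.10474381715042742
0.02 [ 0.     -0.0071 -0.      0.0011  0.      0.0095]
0.05 [ 0.0004 -0.0178 -0.      0.0027  0.      0.0237]
0.1 [ 0.0016 -0.0356 -0.0002  0.0055  0.      0.0474]
0.15 [ 0.0037 -0.0533 -0.0004  0.0082  0.      0.0711]
0.2 [ 0.0067 -0.0708 -0.0008  0.011   0.      0.0949]
0.25 [ 0.0106 -0.0882 -0.0012  0.0137  0.      0.1186]
0.3 [ 0.0153 -0.1053 -0.0017  0.0165  0.      0.1423]
0.32 [ 0.0175 -0.1121 -0.002   0.0176  0.      0.1518]
```

Call:
{"api": "play_rows", "payload": {"deltas": [[0.0001, -0.0089, 0, 0.0014, 0, 0.0119, 1], [0.0004, -0.0178, 0, 0.0027, 0, 0.0237, 1], [0.0009, -0.0267, -0.0001, 0.0041, 0, 0.0356, 1], [0.0016, -0.0356, -0.0002, 0.0055, 0, 0.0474, 1], [0.0026, -0.0445, -0.0003, 0.0068, 0, 0.0593, 1], [0.0037, -0.0533, -0.0004, 0.0082, 0, 0.0711, 1], [0.0051, -0.062, -0.0006, 0.0096, 0, 0.083, 1], [0.0067, -0.0708, -0.0008, 0.011, 0, 0.0949, 1], [0.0085, -0.0795, -0.001, 0.0123, 0, 0.1068, 1], [0.0106, -0.0882, -0.0012, 0.0137, 0, 0.1186, 1]]}}

```text
clock: 7.55
position: [0.4899, -0.1209, 0.149]
tool_rot: [-3.141, 0.115, 1.211]
force: [3.3, -1.6, 2.5]
grip_width: 0.0168
finger_force: 49.1
```

```bash
python3 arc.py .02 .04 .055 .065 .07
```

```text
[ 0.4899033  -0.1208918   0.14900332] [-3.14140119  0.11510348  1.2112897 ] [ 3.30100349 -1.64268006  2.47272083] [-0.20842198 -0.7961089   0.22992762] 0.016765028469464625 49.064812660217285 7.55
0.17787168538753956 -0.35482139583906075
0.02 [ 0.     -0.0071 -0.      0.0011  0.      0.0095]
0.04 [ 0.0002 -0.0142 -0.      0.0022  0.      0.019 ]
0.055 [ 0.0004 -0.0196 -0.      0.003   0.      0.0261]
0.065 [ 0.0006 -0.0231 -0.0001  0.0036  0.      0.0308]
0.07 [ 0.0007 -0.0249 -0.0001  0.0038  0.      0.0332]
```

Call:
{"api": "play_rows", "payload": {"deltas": [[0.0001, -0.0075, 0, 0.0012, 0, 0.01, 1], [0.0002, -0.0142, 0, 0.0022, 0, 0.019, 1], [0.0004, -0.0196, 0, 0.003, 0, 0.0261, 1], [0.0006, -0.0231, 0, 0.0036, 0, 0.0308, 1], [0.0006, -0.0238, 0, 0.0037, 0, 0.0317, 1], [0.0006, -0.0238, 0, 0.0037, 0, 0.0317, 1], [0.0006, -0.0238, 0, 0.0037, 0, 0.0317, 1], [0.0006, -0.0238, 0, 0.0037, 0, 0.0317, 1]]}}

```text
clock: 8.35
position: [0.4793, -0.1166, 0.1489]
tool_rot: [-3.141, 0.115, 1.147]
force: [3.4, -0.9, 1.6]
grip_width: 0.0163
finger_force: 49.1
```

```bash
python3 arc.py .01; python3 - <<'E'
from h import *
T=grab_frame("top");S=grab_frame("scene")
a=cv2.resize(T[130:290,205:405],(500,400));b=cv2.resize(S[150:310,175:400],(300,213));o=np.zeros((600,800,3),np.uint8)
a=cv2.resize(T[130:290,205:405],(500,400),interpolation=cv2.INTER_CUBIC);o[:400,:500]=a
b=cv2.resize(S[160:270,255:345],(300,367),interpolation=cv2.INTER_CUBIC);o[:367,500:]=b
cv2.imwrite("pics/fin.png",o[:,:,::-1])
E
```

```text
[ 0.47926443 -0.11656255  0.14893427] [-3.14128512  0.11503118  1.14658918] [ 3.37111419 -0.90243495  1.57944701] [-0.25453835 -0.74151216  0.19956192] 0.016312579073944993 49.089733958244324 8.35
0.1778791506058522 -0.41940584824897764
0.01 [ 0.     -0.0036  0.      0.0005  0.      0.0047]
```

View pics/fin.png

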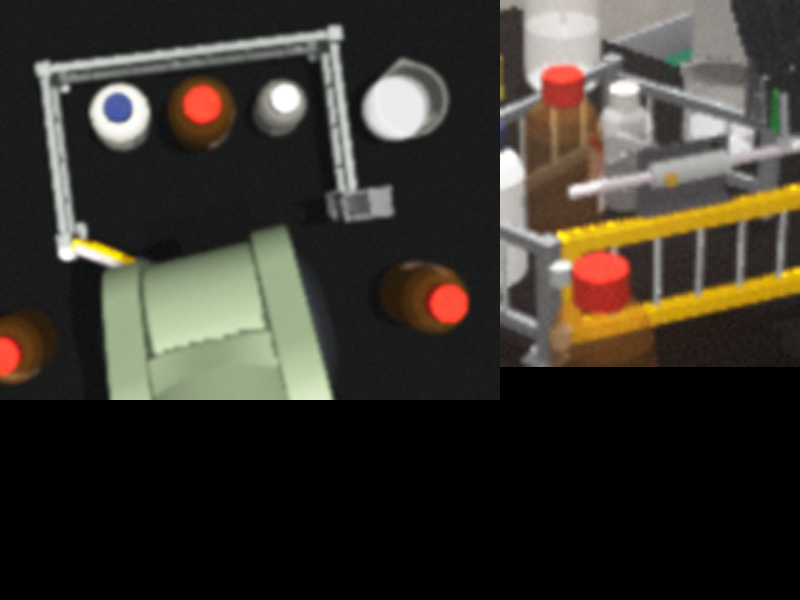

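The view shows the gate's yellow rail running from (80,240) to (130,263), which is about 30° from the shut line. The bottles and beaker are undisturbed and the grip is holding, so I'll hand in.

```bash
python3 -c "
from workcell import *
print(job_done())"
```

```text
the job is handed in; nothing more can be done
None
```

The bolt was lifted and drawn clear of the keeper, the gate is open to about 30°, and the arm is still holding it there; the bottles and beaker look unmoved, and the job is handed in.

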